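Loosen the wing nut of unknown thread on a reservoir stand

TASK

The syringes on the reservoir stand that has the tall bottle right behind it, seen from the robot, are to be changed: loosen that stand's wing nut all the way, as near to its open stop as you can. One of the stands has a reverse thread and nothing shows which, so try the nut and feel which way it gives. Leave the other stand's nut tight, keep the tall bottle and the squat jar standing where they are, and let go of the nut.

Things in the scene. Friction and masses are not known exactly. Their poses are not given: they have to be found in the camera images.
- p_grip (a point): Black wing nut on a vertical axis, middle of one of two alike fixed reservoir stands (base plate 85 x 70 mm, aluminium block 50 x 40 mm, syringes on a flank; all below 72 mm). Point: on the axis, 107 mm above the table, where to grip. Wing: upright bar 46 mm long along x of this frame, 14 mm thick along y, 90 to 122 mm above the table; the frame turns with it. Under it only a 14 mm round shank.
- q_grip (a point): The wing nut on the other reservoir stand, the same in every size and in the meaning of its frame as p_grip, but with the opposite thread. One stand has an ordinary and the other a reverse thread; the stands look alike and may be in either place, at least 250 mm apart.
- p_nut (a joint): Turn of the wing nut of p_grip away from tight, rad: 0 (start) is tight, at a hard stop; 1.4 (80 degrees) is the open stop. It counts up whichever way this nut loosens, so its sign does not tell the direction. The right way gives at about 0.06 N m; the nut stays where it is left and does not rise.
- q_nut (a joint): Turn of the wing nut of q_grip away from tight, rad: 0 (start) is tight, at a hard stop; 1.4 (80 degrees) is the open stop. It counts up whichever way this nut loosens, so its sign does not tell the direction. The right way gives at about 0.06 N m; the nut stays where it is left and does not rise.
- tall_centre (a point): Tall amber glass bottle with a white cap, 52 mm in diameter and 130 mm tall, loose, upright; this point is its centre, 65 mm above the table. It stands about 115 mm from the nut's axis of the stand to be loosened, on that stand's side away from the robot.
- squat_centre (a point): Squat amber glass jar with a white cap, 60 mm in diameter and 65 mm tall, loose, upright; this point is its centre, about 33 mm above the table. It stands in the same way about 115 mm behind the other stand, the one to leave alone.

How it is judged:
At the end, for the whole second after the job is handed in: The wing nut of the stand with the tall bottle behind it is loosened by at least 1.05 rad (60 of its 80 degrees), the other nut is still within 0.1 rad of tight, both nuts at rest; the tall bottle and the squat jar stand upright within 30 mm of where they were (((horizontal distance between p_grip and tall_centre below 0.16 m and horizontal distance between q_grip and tall_centre above 0.16 m and value of joint p_nut above 1.05 rad and value of joint q_nut below 0.1 rad) or (horizontal distance between q_grip and tall_centre below 0.16 m and horizontal distance between p_grip and tall_centre above 0.16 m and value of joint q_nut above 1.05 rad and value of joint p_nut below 0.1 rad)) and velocity of joint p_nut between -0.05 and 0.05 rad/s and velocity of joint q_nut between -0.05 and 0.05 rad/s and distance of each of tall_centre, squat_centre from where it was at the start of the episode below 0.03 m and angle between each of tall_centre, squat_centre's own z axis and vertical below 0.2 rad); the robot touches nothing.
It fails at once if the nut of the other stand (the one away from the tall bottle) was loosened by more than 0.15 rad ((horizontal distance between p_grip and tall_centre above 0.16 m and value of joint p_nut above 0.15 rad) or (horizontal distance between q_grip and tall_centre above 0.16 m and value of joint q_nut above 0.15 rad)).
It fails at once if the tall bottle or the squat jar was knocked over or moved more than 40 mm (distance of any of tall_centre, squat_centre from where it was at the start of the episode above 0.04 m or angle between any of tall_centre, squat_centre's own z axis and vertical above 0.5 rad).
It also fails if it takes over 35 s, if anything falls off the work surface, if the arm or the gripper's body presses on something with over 40 N, if the wrist force passes 120 N, or if a joint passes its speed limit or range.

ROBOT

A 6-joint arm with a two-finger parallel gripper is mounted at the origin on the work surface. World frame = base frame: x ahead of the robot, y to its left, z up, the work surface at z = 0. Lengths are in m, angles in rad, forces in N, time in s.
With the tool pointing down it reaches from about 0.325 to 0.775 m from the base axis. Payload 5.5 kg.
Tool frame: the origin (TCP) lies midway between the tips of the shut fingers; the grasp point (between the pads) lies 19 mm behind it; z points along the fingers, y is the direction in which the jaws open and shut (so a half turn about z gives the same grasp; the last joint's range is limited). The gripper opens to 85 mm and grips with 20 to 120 N. Pads are 22 mm wide; open, the fingers measure 114 mm over their backs; the gripper's body (76 mm by 85 mm) begins 54 mm behind the grasp point. The pads swing forward as they close: fully open they stand 13 mm farther back than shut.
Start: joints at [-1.331, 0.091, 1.231, -0, 1.82, -0.057], TCP at [0.175, -0.574, 0.231] pointing down, gripper open.
Joint ranges: [-2.87, 2.87], [-0.86, 2.18], [0.17, 2.46], [-1.51, 4.65], [0.06, 2.69], [-2.65, 2.65]. Speed limits (rad/s): [2.57, 2.57, 3.01, 3.14, 3.14, 3.14].

INTERFACE

Orientations are given as [roll, pitch, yaw] about the fixed x, y, z axes, in that order (R = Rz(yaw) Ry(pitch) Rx(roll)).
In Python, from rig import robot gives the robot as it stands.
- The arm moves only by the tool send_rows, never from a script. Its argument "series" is text: rows parted by semicolons, each of 7 numbers parted by spaces: the turn, a rotation vector about the tool's x, y, z in rad, then the shift along the tool's x, y, z in mm, then the finger opening in mm, from 0 to 85.4. A call has 1 to 10 rows; each row is the pose to reach, as a shift and turn from the pose commanded when the call began, along the tool's axes at that moment; what a row does not reach only later rows make up. A row lasts 1/12 s, in which the tool goes at most 41.7 mm and 7.16 degrees, less where a joint would pass 70% of its speed; a pose out of reach is approached as far as the arm can. A call with a gripper value outside its range is refused whole. The fingers move at their own pace and stop on an object; "newtons" is the grip in N (left out, the last holds). Time passes only in rows, so rows that repeat a pose let the fingers close. It gives the time, the measured TCP pose, the force and the opening at its end, in the units of the state.
- robot.get_state(): the state, without advancing time (a new reading comes with each control period).
- robot.read_camera(name): name is "side" or "top" or "wrist"; returns a dict with "pixels" (384x512x3 uint8, red, green, blue), "fov_y" (degrees; the focal length in pixels is half the picture's height over the tangent of half this angle, whatever the lens; pixels are square), "cx", "cy" (the principal point, pixels), "rvec" (rotation vector, rad) and "tvec" (3), from world to camera coordinates, as OpenCV has them; the wrist camera has in their place "tool_from_camera" (4x4, takes a point from camera to tool coordinates, whose origin is the TCP and whose axes are the flange's). Camera axes: x right, y down, z forward; pixel columns grow to the right and rows downward; lengths in m; the calibration is good to about 2 mm. A picture is of the moment at which its call begins: read the wrist's pose just before it. There is no depth.
- robot.sign_off(): hands the job in, once; it reports no verdict.
The state is a dict: "time": time; "qpos": joint angles; "joint_velocities": joint speeds; "effort": joint torques, N m; "eef_pos": TCP position; "ee_rot": TCP orientation; "contact_force": force on the tool from outside, world axes, zero at the start; "torque": the same for the moment, N m; "opening": finger opening in m.
Only numpy, scipy, OpenCV 4.12 (cv2) and the standard library are available. Lean on these libraries where they do the work, as an engineer would, in place of code of your own. Each camera call takes 0.05 s, during which the arm holds its last target.

## Working session

There is one attempt and no reset: what is moved stays moved. The work goes in short steps, Python scripts to look and compute and a tool call to move; the robot and the scene stay as the last step left them, time stands still between calls to the robot, and variables do not carry over. Pictures are saved under pics/ and viewed, and the job is handed in when it is done.

Besides the shell and the picture viewer there is one more tool, called after ">>>" in YAML: its name, and indented under it one key for each argument. send_rows: Moves the arm, as the interface text tells. Its arguments: {"type":"object","properties":{"series":{"type":"string"},"newtons":{"type":"number"}},"required":["series"]}

```bash
mkdir -p pics; ls; cat > h.py <<'E'
import numpy as np, cv2, pickle
from rig import robot
def ray(c,u,v):
    f=c["pixels"].shape[0]/2/np.tan(np.radians(c["fov_y"])/2)
    R=cv2.Rodrigues(np.array(c["rvec"],float))[0]; t=np.array(c["tvec"],float).ravel()
    d=R.T@np.array([(u-c["cx"])/f,(v-c["cy"])/f,1]); return -R.T@t,d
def onz(c,u,v,z):
    o,d=ray(c,u,v); return o+d*(z-o[2])/d[2]
E
python3 - <<'E'
from h import *
s=robot.get_state(); print(s)
for n in ["top","side"]:
    c=robot.read_camera(n); pickle.dump(c,open(n+".pkl","wb")); print(n,{k:v for k,v in c.items() if k!="pixels"})
    cv2.imwrite(f"pics/{n}0.png",cv2.resize(c["pixels"][:,:,::-1],(800,600),interpolation=cv2.INTER_CUBIC))
E
```

```text
pics
{'time': 0.0, 'qpos': array([-1.33068681e+00,  9.18472404e-02,  1.23189678e+00, -2.95155408e-05,
        1.81980723e+00, -5.66861836e-02]), 'joint_velocities': array([ 0.00119133,  0.00168089,  0.00120849,  0.00116064, -0.00013575,
        0.00019582]), 'effort': array([ 3.18455131e-04, -4.58731985e+01, -4.18020308e+01, -2.77326999e-04,
        1.18676267e-02,  1.87750248e-05]), 'eef_pos': array([ 0.17540233, -0.57348596,  0.23015168]), 'ee_rot': array([-3.13963557e+00, -8.23928862e-05,  2.96788370e-01]), 'contact_force': array([-0.86738912, -0.33074398, -0.1609517 ]), 'torque': array([-0.02108952,  0.01979698, -0.07429236]), 'opening': 0.08507760124264888}
top {'fov_y': 49.74442419073635, 'cx': 257.3499043721248, 'cy': 193.23526695910755, 'rvec': array([ 2.17574835, -2.11999052,  0.17869006]), 'tvec': array([-0.01532145,  0.55533405,  0.80030066])}
side {'fov_y': 51.42921110282944, 'cx': 255.0757922634201, 'cy': 191.39585601769048, 'rvec': array([ 2.36014672, -0.09370285,  0.03909746]), 'tvec': array([-0.57492221,  0.11732462,  0.74104042])}
```

View pics/top0.png

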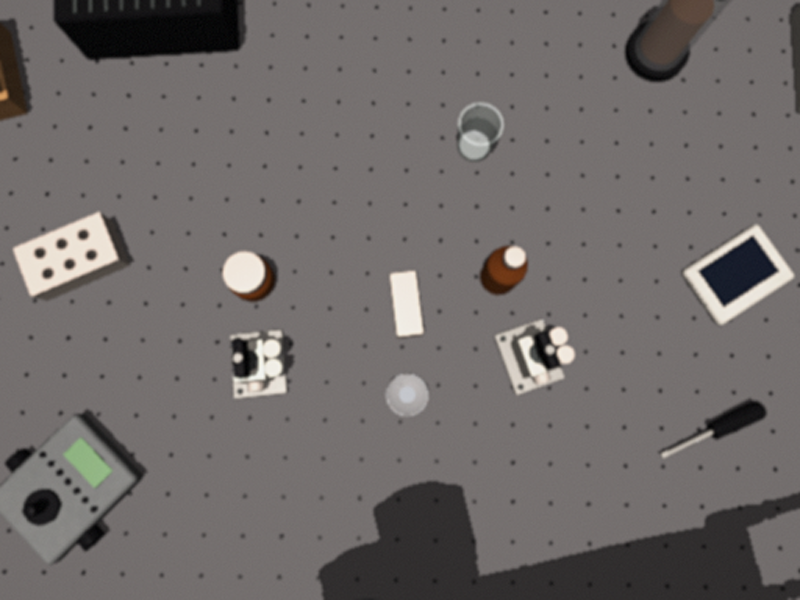

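View pics/side0.png

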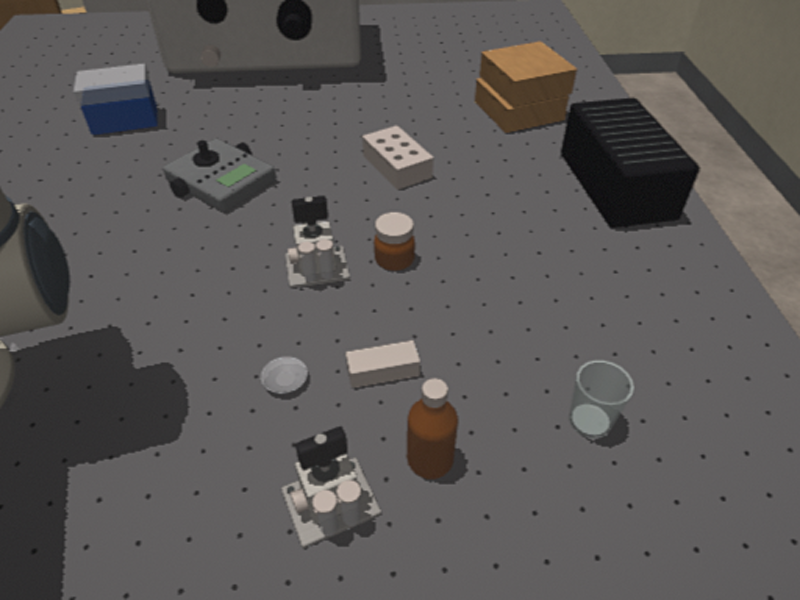

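The tall bottle (top view about 505,268) stands behind the right-hand stand, whose nut is near (548,349). The squat jar belongs to the left stand. Next I'll zoom in on the right nut.

```bash
python3 - <<'E'
from h import *
t=pickle.load(open("top.pkl","rb"));s=pickle.load(open("side.pkl","rb"))
a=t["pixels"][195:260,310:375,::-1]; b=s["pixels"][265:330,175:240,::-1]
cv2.imwrite("pics/z0.png",np.hstack([cv2.resize(x,(400,400),interpolation=cv2.INTER_NEAREST) for x in(a,b)]))
k=.64
for c,u,v,z in[(t,550*k,350*k,.122),(s,320*k,438*k,.122),(t,515*k,256*k,.13),(s,434*k,388*k,.13)]: print(onz(c,u,v,z))
E
```

```text
[ 0.49115516 -0.17425186  0.122     ]
[ 0.49196327 -0.17132913  0.122     ]
[ 0.60059254 -0.13192828  0.13      ]
[ 0.60005988 -0.13010825  0.13      ]
```

View pics/z0.png

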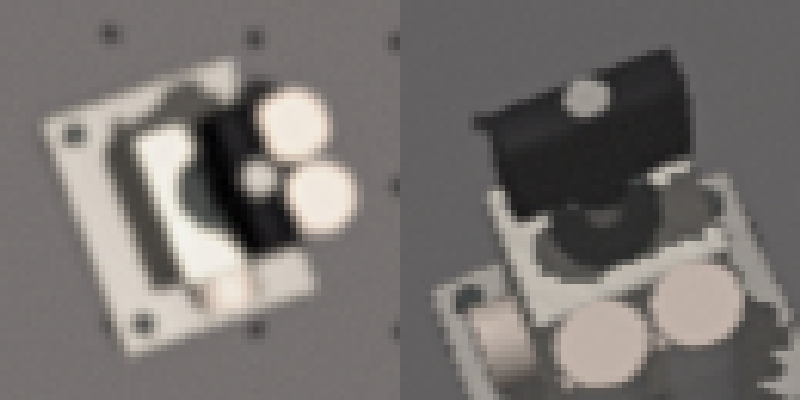

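```bash
python3 - <<'E'
from h import *
t=pickle.load(open("top.pkl","rb"));s=pickle.load(open("side.pkl","rb"))
k=65/400
def T(u,v,z=.122): return onz(t,310+u*k-.5,195+v*k-.5,z)
def S(u,v,z=.122): return onz(s,175+(u-400)*k-.5,265+v*k-.5,z)
print(T(260,180),S(587,97))
def ang(a,b): d=b-a; return np.degrees(np.arctan2(d[1],d[0])),np.linalg.norm(d)
print("side",ang(S(475,120),S(672,50)),ang(S(492,143),S(690,72)))
print("top lower-left edge",ang(T(252,248,.09),T(203,125,.09)))
print("plate edge",ang(T(130,355,.006),T(45,120,.006)))
# squat & tall
E
```

```text
[ 0.49160036 -0.17379827  0.122     ] [ 0.49208536 -0.17124515  0.122     ]
side (np.float64(18.597452684507576), np.float64(0.047398005839217654)) (np.float64(18.589020662072105), np.float64(0.04738162465585204))
top lower-left edge (np.float64(21.57680954493962), np.float64(0.040507032147367304))
plate edge (np.float64(20.167847503551624), np.float64(0.08435497673029135))
```

>>> send_rows:
  series: "0 0 0 10 -7 0 85; 0 0 0 35 -24 0 85; 0 0 0 65 -45 0 85; 0 0 0 95 -66 0 85; 0 0 0 125 -87 0 85; 0 0 0 155 -108 0 85; 0 0 0 185 -129 0 85; 0 0 0 215 -150 0 85; 0 0 0 245 -170 0 85; 0 0 0 275 -190 0 85"

```text
time: 0.93
eef_pos: [0.3837, -0.3092, 0.2312]
ee_rot: [-3.142, -0.0, 0.297]
contact_force: [-0.1, 0.4, 0.8]
opening: 0.0852
```

>>> send_rows:
  series: "0 0 0 30 -20 0 85; 0 0 0 60 -41 0 85; 0 0 -0.04 90 -62 0 85; 0 0 -0.04 115 -80 0 85; 0 0 -0.04 133 -92 0 85; 0 0 -0.04 142 -99 0 85; 0 0 -0.04 145 -101 0 85; 0 0 -0.04 145 -101 0 85; 0 0 -0.04 145 -101 0 85"

```text
time: 1.68
eef_pos: [0.4914, -0.1733, 0.2312]
ee_rot: [3.141, 0.001, 0.336]
contact_force: [0.1, -0.9, 0.1]
opening: 0.0849
```

```bash
python3 - <<'E'
from h import *
s=robot.get_state(); print(s["time"],s["eef_pos"],s["ee_rot"],s["qpos"],s["contact_force"],s["torque"])
w=robot.read_camera("wrist"); pickle.dump((s,w),open("w1.pkl","wb")); print({k:v for k,v in w.items() if k!="pixels"})
cv2.imwrite("pics/w1.png",cv2.resize(w["pixels"][:,:,::-1],(800,600)))
E
```

```text
1.6833 [ 0.49144215 -0.17329673  0.23123665] [3.14135621e+00 5.98766880e-04 3.36104247e-01] [-4.03928743e-01 -1.20974511e-01  1.44075821e+00 -5.97113304e-04
  1.82209163e+00  8.30614870e-01] [ 0.11958678 -0.93362841  0.08259546] [-0.04422981 -0.01265604  0.02807003]
{'fov_y': 71.79370407324488, 'cx': 253.05520910710138, 'cy': 190.9197228415474, 'tool_from_camera': array([[ 1.55988674e-03, -9.51997444e-01, -3.06101999e-01,
         7.84534865e-02],
       [ 9.99998672e-01,  1.34071935e-03,  9.26237929e-04,
        -2.15288304e-03],
       [-4.71379270e-04, -3.06103037e-01,  9.51998271e-01,
        -1.42197851e-01],
       [ 0.00000000e+00,  0.00000000e+00,  0.00000000e+00,
         1.00000000e+00]])}
```

View pics/w1.png

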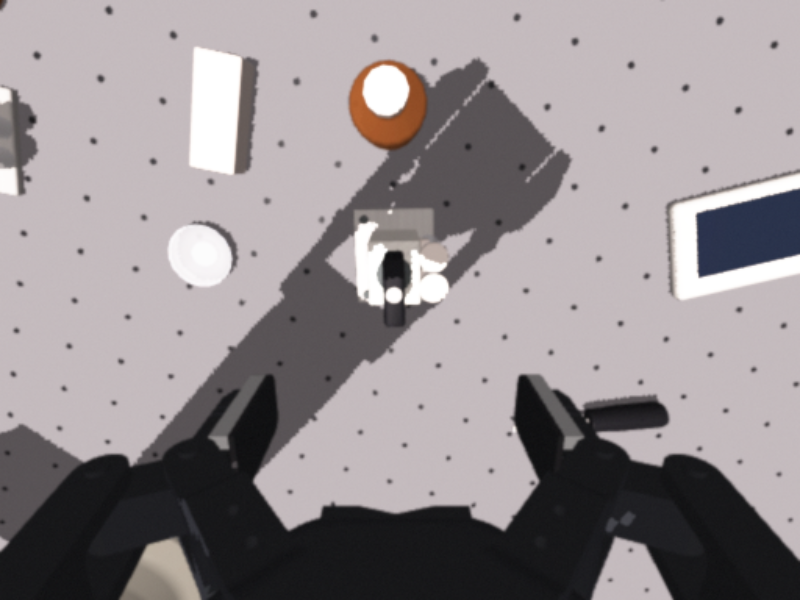

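The nut's dot is at (394,295), with the wing vertical in the image and so aligned with tool x.

```bash
python3 - <<'E'
from h import *
s,w=pickle.load(open("w1.pkl","rb"))
f=192/np.tan(np.radians(w["fov_y"])/2); M=w["tool_from_camera"]
def tool(u,v,z):
    d=M[:3,:3]@np.array([(u-w["cx"])/f,(v-w["cy"])/f,1]); o=M[:3,3]; return o+d*(s["eef_pos"][2]-z-o[2])/d[2]
k=.64
print("dot",tool(394*k,295*k,.122))
# black wing around dot
p=w["pixels"].astype(int).max(2); x0,x1,y0,y1=235,275,155,215
cv2.imwrite("pics/w1z.png",cv2.resize(w["pixels"][150:220,215:300,::-1],(595,490),interpolation=cv2.INTER_NEAREST))
for r in range(158,212,3):
    i=np.where(p[r,240:266]<45)[0]; print(r, (i.min()+240,i.max()+240) if len(i) else None)
E
```

```text
dot [-0.00018187 -0.00280072  0.10923665]
158 None
161 (np.int64(249), np.int64(255))
164 (np.int64(247), np.int64(257))
167 (np.int64(246), np.int64(258))
170 (np.int64(245), np.int64(258))
173 (np.int64(246), np.int64(258))
176 (np.int64(246), np.int64(258))
179 (np.int64(257), np.int64(258))
182 (np.int64(257), np.int64(258))
185 None
188 None
191 None
194 (np.int64(257), np.int64(257))
197 (np.int64(257), np.int64(258))
200 (np.int64(246), np.int64(258))
203 (np.int64(246), np.int64(258))
206 (np.int64(257), np.int64(258))
209 None
```

View pics/w1z.png

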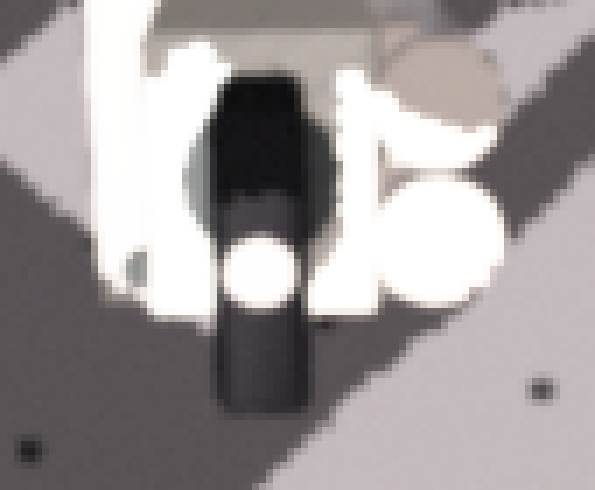

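>>> send_rows:
  series: "0 0 0 0 -1 20 85; 0 0 0 0 -2 50 85; 0 0 0 0 -2 80 70; 0 0 0 0 -2 110 60; 0 0 0 0 -2 130 45; 0 0 0 0 -2 140 40; 0 0 0 0 -2 144 35; 0 0 0 0 -2 144 30; 0 0 0 0 -2 144 30; 0 0 0 0 -2 144 30"
  newtons: 25

```text
time: 2.57
eef_pos: [0.4923, -0.1714, 0.0894]
ee_rot: [3.139, -0.002, 0.336]
contact_force: [-0.1, 0.0, 0.1]
opening: 0.0299
```

>>> send_rows:
  series: "0 0 0 0 0 0 22; 0 0 0 0 0 0 16; 0 0 0 0 0 0 10; 0 0 0 0 0 0 5; 0 0 0 0 0 0 5; 0 0 0 0 0 0 5; 0 0 0 0 0 0 5"
  newtons: 25

```text
time: 3.15
eef_pos: [0.4921, -0.1716, 0.0886]
ee_rot: [3.139, -0.002, 0.336]
contact_force: [0.4, -3.9, 5.0]
opening: 0.0135
```

```bash
python3 - <<'E'
from h import *
s=robot.get_state(); print(s["time"],s["eef_pos"],s["ee_rot"],s["contact_force"],s["torque"],s["opening"])
E
```

```text
3.15 [ 0.49210983 -0.17155821  0.08862908] [ 3.13900382e+00 -1.74355756e-03  3.36487587e-01] [ 0.38119895 -3.94558625  4.97476033] [-0.54136899 -0.06833133 -0.13213141] 0.01350686311452084
```

Gripped at 13.5 mm with little side force. I'll try a small turn first.

>>> send_rows:
  series: "0 0 0.02 0 0 0 5; 0 0 0.04 0 0 0 5; 0 0 0.06 0 0 0 5; 0 0 0.08 0 0 0 5; 0 0 0.08 0 0 0 5"
  newtons: 40

```text
time: 3.57
eef_pos: [0.4921, -0.1717, 0.0887]
ee_rot: [3.139, -0.002, 0.255]
contact_force: [1.0, -4.0, 5.7]
opening: 0.0132
```

```bash
python3 - <<'E'
from h import *
s=robot.get_state(); print(s["time"],s["eef_pos"],s["ee_rot"],s["contact_force"],s["torque"],s["opening"],s["effort"][5])
E
```

```text
3.5667 [ 0.49211533 -0.1716597   0.08866875] [ 3.13892716e+00 -1.97163626e-03  2.55414864e-01] [ 1.00951765 -3.98580205  5.67568682] [-0.63449209 -0.17567413 -0.07822728] 0.013153396965628434 0.20020118448883295
```

>>> send_rows:
  series: "0 0 0.04 0 0 0 5; 0 0 0.08 0 0 0 5; 0 0 0.12 0 0 0 5; 0 0 0.16 0 0 0 5; 0 0 0.16 0 0 0 5"

```text
time: 3.98
eef_pos: [0.4921, -0.1718, 0.0887]
ee_rot: [3.139, -0.002, 0.094]
contact_force: [1.3, -4.4, 4.6]
opening: 0.013
```

```bash
python3 - <<'E'
from h import *
s=robot.get_state(); print(s["time"],s["eef_pos"],s["ee_rot"],s["contact_force"],s["torque"],s["opening"],s["effort"][5])
w=robot.read_camera("wrist"); 
cv2.imwrite("pics/w2.png",cv2.resize(w["pixels"][:,:,::-1],(800,600)))
w=robot.read_camera("side"); 
cv2.imwrite("pics/s2.png",cv2.resize(w["pixels"][230:340,140:260,::-1],(720,600)))
E
```

```text
3.9833 [ 0.49214317 -0.17179711  0.08866299] [ 3.13897095e+00 -2.41851239e-03  9.43194156e-02] [ 1.33194766 -4.42395917  4.64969687] [-0.66973687 -0.16584878 -0.04790991] 0.012968123507825738 0.45491455122828484
```

View pics/w2.png

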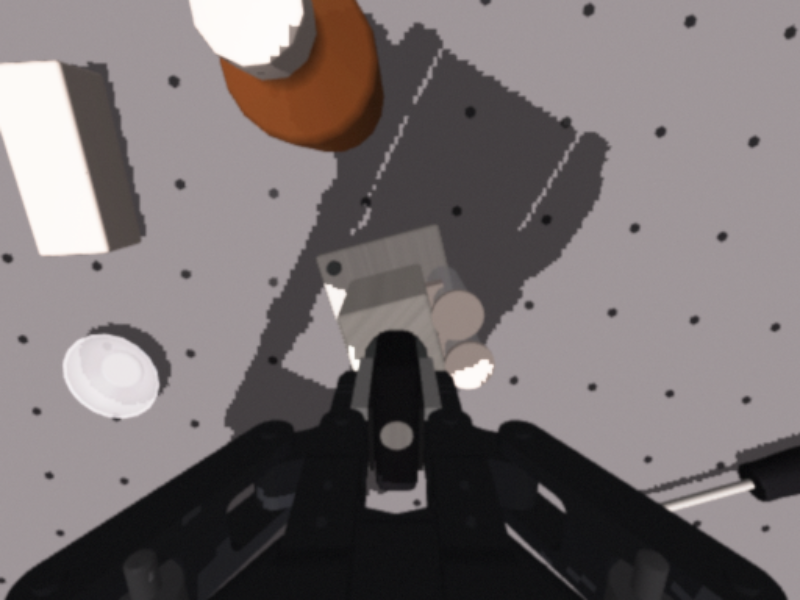

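View pics/s2.png

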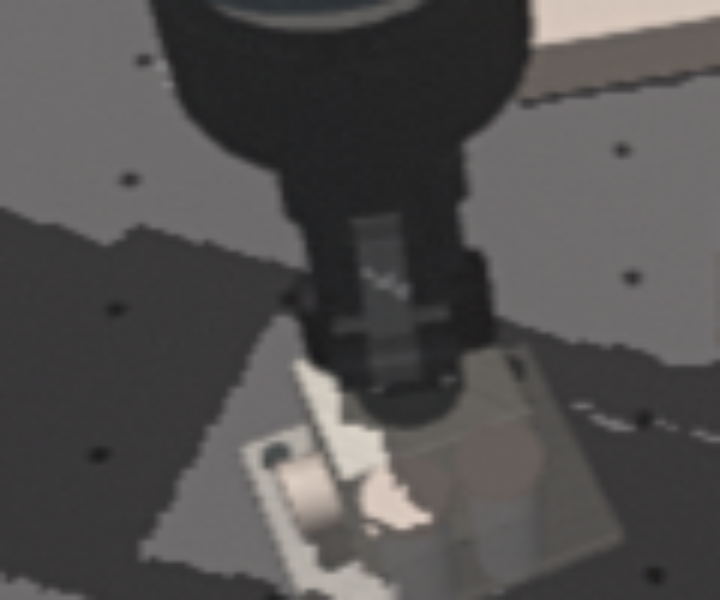

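The wing stays between the pads while the block is seen tilted, so the nut really turns this way (clockwise from above). I'll keep going.

>>> send_rows:
  series: "0 0 0.06 0 0 0 5; 0 0 0.14 0 0 0 5; 0 0 0.22 0 0 0 5; 0 0 0.3 0 0 0 5; 0 0 0.38 0 0 0 5; 0 0 0.46 0 0 0 5; 0 0 0.54 0 0 0 5; 0 0 0.6 0 0 0 5; 0 0 0.64 0 0 0 5; 0 0 0.64 0 0 0 5"

```text
time: 4.92
eef_pos: [0.492, -0.1725, 0.0887]
ee_rot: [3.14, -0.004, -0.546]
contact_force: [1.5, -6.8, 5.1]
opening: 0.0133
```

>>> send_rows:
  series: "0 0 0.06 0 0 0 5; 0 0 0.13 0 0 0 5; 0 0 0.2 0 0 0 5; 0 0 0.27 0 0 0 5; 0 0 0.33 0 0 0 5; 0 0 0.38 0 0 0 5; 0 0 0.42 0 0 0 5; 0 0 0.44 0 0 0 5; 0 0 0.44 0 0 0 5"

```text
time: 5.67
eef_pos: [0.4917, -0.1728, 0.0887]
ee_rot: [3.141, -0.004, -0.986]
contact_force: [-0.2, -7.4, 5.4]
opening: 0.0136
```

```bash
python3 - <<'E'
from h import *
s=robot.get_state(); print(s["time"],s["eef_pos"],s["ee_rot"],s["contact_force"],s["torque"],s["opening"],s["qpos"],s["effort"][5])
E
```

```text
5.6667 [ 0.49170758 -0.1727738   0.08866623] [ 3.14074547 -0.00442018 -0.98550481] [-0.16985318 -7.39327231  5.38103181] [-1.21615352  0.12645002 -0.08601071] 0.013591228925872053 [-0.40112219 -0.10540867  1.67883614 -0.00314519  1.56494592  2.15519416] 0.23962768726050854
```

>>> send_rows:
  series: "0 0 0.02 0 0 0 5; 0 0 0.04 0 0 0 5; 0 0 0.05 0 0 0 5; 0 0 0.05 0 0 0 5"

```text
time: 6.0
eef_pos: [0.4917, -0.1728, 0.0887]
ee_rot: [3.141, -0.004, -1.035]
contact_force: [-0.5, -8.3, 6.1]
opening: 0.0133
```

```bash
python3 - <<'E'
from h import *
s=robot.get_state(); print(s["ee_rot"],s["contact_force"],s["torque"],s["opening"],s["effort"][5])
E
```

```text
[ 3.14091268 -0.00449451 -1.03489688] [-0.52943143 -8.27634093  6.05970436] [-1.25777324  0.08745983 -0.0335266 ] 0.01325245660122114 0.11864987667649984
```

>>> send_rows:
  series: "0 0 0.015 0 0 0 5; 0 0 0.03 0 0 0 5; 0 0 0.03 0 0 0 5; 0 0 0.03 0 0 0 5"

```text
time: 6.33
eef_pos: [0.4917, -0.1728, 0.0887]
ee_rot: [3.141, -0.005, -1.063]
contact_force: [-0.9, -8.1, 5.4]
opening: 0.0135
```

```bash
python3 - <<'E'
from h import *
s=robot.get_state(); print(s["ee_rot"],s["contact_force"],s["torque"],s["opening"],s["effort"][5])
E
```

```text
[ 3.14083941 -0.00466681 -1.06325151] [-0.92824442 -8.08023071  5.44922567] [-1.32583612  0.14359596  0.61736145] 0.013528156582088235 0.6696086190640926
```

The torque jumped to 0.62 N m at yaw -1.06, 1.40 rad from the start, so that is the open stop. I'll unload slightly, open partly and lift straight up.

>>> send_rows:
  series: "0 0 -0.01 0 0 0 5; 0 0 -0.01 0 0 0 20; 0 0 -0.01 0 0 0 30; 0 0 -0.01 0 0 0 45; 0 0 -0.01 0 0 0 45; 0 0 -0.01 0 0 0 45; 0 0 -0.01 0 0 0 45"

```text
time: 6.92
eef_pos: [0.4912, -0.1705, 0.087]
ee_rot: [3.141, 0.001, -1.053]
contact_force: [0.1, 0.5, 1.4]
opening: 0.0452
```

>>> send_rows:
  series: "0 0 0 0 0 -5 45; 0 0 0 0 0 -20 45; 0 0 0 0 0 -45 45; 0 0 0 0 0 -75 45; 0 0 0 0 0 -105 45; 0 0 0 0 0 -130 45; 0 0 0 0 0 -145 45; 0 0 0 0 0 -150 45; 0 0 0 0 0 -150 45"

```text
time: 7.67
eef_pos: [0.4919, -0.1709, 0.2392]
ee_rot: [-3.14, -0.002, -1.053]
contact_force: [-0.2, 0.4, -0.1]
opening: 0.045
```

>>> send_rows:
  series: "0 0 0 0 10 0 45; 0 0 0 0 35 0 45; 0 0 0 0 70 0 45; 0 0 0 0 100 0 45; 0 0 0 0 120 0 45; 0 0 0 0 125 0 45; 0 0 0 0 125 0 45; 0 0 0 0 125 0 45"

```text
time: 8.33
eef_pos: [0.3826, -0.2324, 0.2362]
ee_rot: [3.141, 0.002, -1.054]
contact_force: [0.8, -1.3, 0.3]
opening: 0.0448
```

```bash
python3 - <<'E'
from h import *
s=robot.get_state(); print(s["time"],s["eef_pos"],s["ee_rot"],s["contact_force"],s["torque"],s["opening"])
for n in ["top","side"]:
    w=robot.read_camera(n); pickle.dump(w,open(n+"3.pkl","wb"))
    cv2.imwrite(f"pics/{n}3.png",cv2.resize(w["pixels"][:,:,::-1],(800,600)))
E
```

```text
8.3333 [ 0.38256853 -0.23242577  0.23615796] [ 3.14143348e+00  1.53955439e-03 -1.05388293e+00] [ 0.82060955 -1.28290997  0.25779538] [ 0.02954486 -0.03107893 -0.01726426] 0.04481339386129644
```

View pics/side3.png

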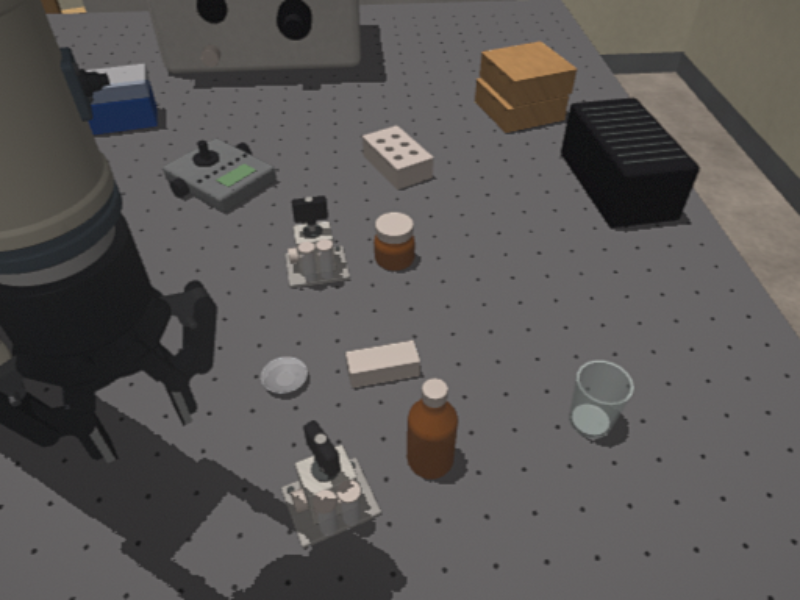

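View pics/top3.png

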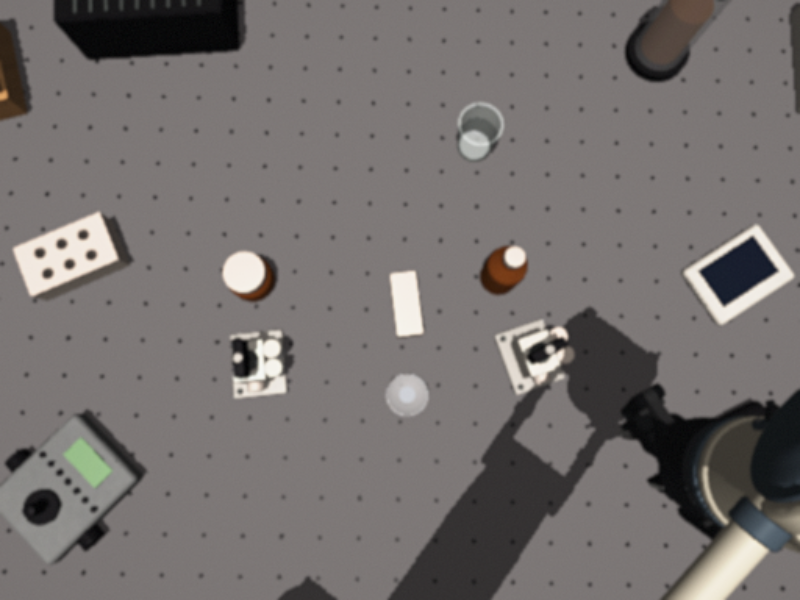

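The target nut has clearly turned about 80° (side view, around 322,448). Bottle, jar and the other nut look unchanged. I'll hand it in.

```bash
python3 - <<'E'
from h import *
print(robot.sign_off())
E
```

```text
the job is handed in; nothing more can be done
None
```

I loosened the wing nut on the stand with the tall bottle behind it (the robot's right-hand stand) all the way to its open stop, then handed the job in. No verdict was reported.

- **Direction:** it gave clockwise seen from above, at about 0.05 N m, so this is the stand with the reverse thread.
- **Turn:** the tool turned 1.40 rad, and the torque then jumped to about 0.62 N m, which is the stop. I backed the tool off 0.01 rad before letting go.
- **Last checks:** the fingers were open and clear, and the contact force was near zero. In the final pictures the nut has turned about 80°. The bottle, the jar and the other nut look the same as at the start; I compared these by eye only.
- **Position estimates:** the three cameras disagreed on the nut's position by up to about 3 mm. This caused a side force of up to about 8 N while turning, well under the limits.

The job took about 8.4 s of the 35 s allowed.

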